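# Set the flip markers on the parts bins right

### The arm

A 6-joint arm with a two-finger parallel gripper is mounted at the origin on the work surface. World frame = base frame: x ahead of the robot, y to its left, z up, the work surface at z = 0. Lengths are in mm, angles in rad, forces in N, time in s.
With the tool pointing down it reaches from about 275 to 825 mm from the base axis. Payload 4.9 kg.
Tool frame: the origin (TCP) lies at the very end of the fingers, on their centre line; the grasp point (between the pads) lies 19 mm behind it; z points along the fingers, y is the direction in which the jaws open and shut (so a half turn about z gives the same grasp; the last joint's range is limited). The gripper opens to 85 mm and grips with 20 to 120 N. Pads are 22 mm wide; open, the fingers measure 114 mm over their backs; the gripper's body (76 mm by 85 mm) begins 54 mm behind the grasp point. The pads swing forward as they close: fully open they stand 13 mm farther back than shut.
Start: joints at [-1.474, 0.326, -0.193, 1.052, 0, 1.437], TCP at [125.827, -535.431, 231.281] pointing down, gripper open.
Joint ranges: [-2.65, 2.65], [-0.97, 1.79], [-1.3, 1.35], [-1.93, 2.1], [-1.47, 1.37], [-3.14, 3.14]. Speed limits (rad/s): [2.57, 2.57, 3.14, 3.14, 3.14, 3.14].

### API

Orientations are given as [roll, pitch, yaw] about the fixed x, y, z axes, in that order (R = Rz(yaw) Ry(pitch) Rx(roll)).
In Python, from bench import bot, solve_ik, imaging gives the robot as it stands. Calls block until the motion is done:
- bot.move_ptp(position, orientation): joint-space move of the TCP to a pose.
- bot.movel(position, rot=None, max_speed=150, threshold=None): straight line of the TCP; rot=None keeps the orientation; max_speed is the mean speed in mm/s. With threshold (N) it stops when the force on the tool has changed by that much, and returns True; else False.
- bot.move_j(angles): joint-space move.
- bot.grip(opening, effort=None): opening from 0.0 (shut) to 1.0 (fully open); effort is the grip in N (None keeps the last); returns when the fingers have stopped.
- bot.dwell(seconds).
- solve_ik(position, orientation): joint angles nearest the present ones, or None.
- bot.get_state(): the state.
- imaging.capture(name): name is "side" or "top" or "wrist"; returns the picture (384x512x3 uint8, blue, green, red); there is no depth.
- imaging.camera_model(name): a dict with "K" (3x3 intrinsics, pixels), "position" and "rotation" of the camera in the world. Camera axes: x right, y up, looking along -z (the intrinsics and any distortion apply to the point x, -y, -z); pixel columns grow to the right and rows downward; lengths in mm; the calibration is good to about 2 mm. A picture is of the moment at which its call begins: read the wrist's pose just before it. camera_model takes no time and is no camera call; for the wrist camera it gives the pose at the moment of the call.
A pose or a line that the arm cannot do raises bot.IKError and nothing moves.
- bot.sign_off(): hands the job in, once; it reports no verdict.
The state is a dict: "t": time; "qpos": joint angles; "joint_velocities": joint speeds; "effort": joint torques, N m; "tcp_pos": TCP position; "orientation": TCP orientation; "contact_force": force on the tool from outside, world axes, zero at the start; "wrist_torque": the same for the moment, N m; "opening": opening from 0.0 (shut) to 1.0 (fully open).
Only numpy, scipy, OpenCV 4.12 (cv2) and the standard library are available. Lean on these libraries where they do the work, as an engineer would, in place of code of your own. Each camera call takes 0.05 s, during which the arm holds its last target.

### The job

Three steel parts bins each carry a flip marker: orange means reorder, green means in stock. The empty bin still shows green and one full bin still shows orange: with your fingertips, gently push each of these two markers right over on its pivot until it lies flat, so that the empty bin shows orange and both full bins show green. Only push the markers, never pinch them; leave the third marker as it is, do not shift, lift or tip the bins, and do not disturb anything else on the bench.

Things in the scene. Friction and masses are not known exactly. Their poses are not given: they have to be found in the camera images.
- bin_empty: Loose grey steel parts bin, empty: 170 mm deep (its x), 120 wide (its y), 80 high (front lip 60), about 0.65 kg. Origin at the centre of its underside; its front, with the marker, faces its own -x, roughly towards the robot (yaw within 0.25 rad). It only stands on the bench: it slides at a few newtons and tips if its front is pressed down hard.
- bin_refilled: Same bin and axes, full of brass bolts, about 0.9 kg; its marker wrongly shows orange at the start.
- bin_stocked: Same bin and axes, full of black plastic knobs, about 0.9 kg; its marker rightly shows green: leave it.
- empty_pivot (a point): Centre of the empty bin's marker pivot, axes as the bin's: 125 mm ahead (-x) of the bin's origin, 85 mm above the bench. The pin lies along the bin's x, held only at its bin end by a black housing (24 mm across, to 13 mm ahead of the lip); else the space around and under the paddle is free. Paddle: flat plate 4 mm thick through the pivot, barrel 12 mm across, flag one side, thumb tab the other.
- refilled_pivot (a point): The same point on the refilled bin.
- stocked_pivot (a point): The same point on the stocked bin.
- marker_empty (a joint): Angle of the empty bin's marker, rad. 0: flag flat towards the bin's +y, green up (tab towards -y). Grows as the flag goes up and over: pi/2 straight up, pi flat towards -y, orange up (tab towards +y). Stops at 0 and pi; the pivot is stiff (about 0.02 N m), so the paddle (45 g) stays where it is left. Starts at 0 to 0.2.
- marker_refilled (a joint): The same for the refilled bin; starts at 2.94 to pi (orange up).
- marker_stocked (a joint): The same for the stocked bin; starts at 0 to 0.12 (green up) and is to stay there.
- empty_flag (a point): Middle of the flag plate of the empty bin's marker, 40 mm from the pivot, mid-thickness; turns with the paddle. The flag reaches 75 mm from the pivot and is 56 mm wide (along the pin), one face green, the other orange. Once raised it can be pushed over the top and down on the other side.
- refilled_flag (a point): The same on the refilled bin.
- stocked_flag (a point): The same on the stocked bin.
- empty_tab (a point): On the black ribbed thumb tab of the empty bin's marker, 22 mm from the pivot, mid-thickness; turns with the paddle. The tab lies opposite the flag, reaches 34 mm from the pivot and is 36 mm wide. Pressing it down raises the flag (about 60 degrees when pressed 25 mm).
- refilled_tab (a point): The same on the refilled bin.
- stocked_tab (a point): The same on the stocked bin.
- screwdriver: Bystander: wooden-handled screwdriver 190 mm long, lying between two bins.
- wrench: Bystander: steel wrench 170 mm long, lying between two bins.
- glue: Bystander: white bottle with a red cap, 150 mm high, 54 mm across.
- tape: Bystander: yellow roll of tape lying flat, 96 mm across, 25 mm high.
- offcut: Bystander: board offcut 90 x 140 x 18 mm.
- square: Bystander: try square, steel blade 150 mm long, wooden stock 100 mm, lying flat, 14 mm high.
- pot: Bystander: open steel cup, 70 mm across, 90 mm high.

How it is judged (in metres and radians):
At the end, for the whole second after the job is handed in: Empty bin's marker orange up, refilled bin's green up, each within 10 degrees of flat; stocked bin's marker still green up, within 17 degrees of flat; bins flat, still and within 25 mm of where they stood; other things on the bench within 30 mm of theirs, bottle and cup upright (value of joint marker_empty above 2.97 rad and value of joint marker_refilled below 0.17 rad and value of joint marker_stocked below 0.3 rad and velocity of joint marker_empty below 0.2 rad/s and velocity of joint marker_refilled above -0.2 rad/s and distance of each of bin_empty, bin_refilled, bin_stocked from where it was at the start of the episode below 0.025 m and angle between each of bin_empty, bin_refilled, bin_stocked's own z axis and vertical below 0.05 rad and linear speed of each of bin_empty, bin_refilled, bin_stocked below 0.02 m/s and distance of each of screwdriver, wrench, glue, tape, offcut, square, pot from where it was at the start of the episode below 0.03 m and angle between each of glue, pot's own z axis and vertical below 0.2 rad); the robot touches nothing.
It fails at once if The stocked bin's marker is flipped or raised (over 0.35 rad) (value of joint marker_stocked above 0.35 rad).
It fails at once if A bin is shifted more than 25 mm, lifted 12 mm or tipped more than 0.15 rad (distance of any of bin_empty, bin_refilled, bin_stocked from where it was at the start of the episode above 0.025 m or height (world z) of any of bin_empty, bin_refilled, bin_stocked above 0.012 m or angle between any of bin_empty, bin_refilled, bin_stocked's own z axis and vertical above 0.15 rad).
It fails at once if A marker is pushed harder than 30 N, or pinched (contact force between the fingers and marker_empty above 30 N or contact force between the fingers and marker_refilled above 30 N or contact force between the fingers and marker_stocked above 30 N).
It fails at once if Something else on the bench is knocked or moved (over 30 mm) (distance of any of screwdriver, wrench, glue, tape, offcut, square, pot from where it was at the start of the episode above 0.03 m).
It also fails if it takes over 58 s, if anything falls off the work surface, if the arm or the gripper's body presses on something with over 40 N, if the wrist force passes 120 N, or if a joint passes its speed limit or range.

## Working session

There is one attempt and no reset: what is moved stays moved. The work goes in short steps, each a Python script; the robot and the scene stay as the last script left them, time stands still between calls to the robot, and variables do not carry over. Pictures are saved under pics/ and viewed, and the job is handed in when it is done.

```bash
ls; mkdir -p pics
python3 - <<'E'
from bench import bot, solve_ik, imaging
import cv2
for n in ["side","top","wrist"]:
    im=imaging.capture(n); cv2.imwrite(f"pics/{n}0.png",im)
    m=imaging.camera_model(n); print(n,m)
s=bot.get_state();print(s["t"],s["tcp_pos"],s["orientation"],s["opening"])
E
```

```text
pics
side {'K': array([[423.63090739,   0.        , 251.47735243],
       [  0.        , 423.63090739, 188.58732512],
       [  0.        ,   0.        ,   1.        ]]), 'position': array([-74.88777563, 580.17577172, 763.2587645 ]), 'rotation': array([ 0.89081709, -0.02298136, -2.31814413])}
top {'K': array([[386.87367345,   0.        , 254.43339191],
       [  0.        , 386.87367345, 193.84985849],
       [  0.        ,   0.        ,   1.        ]]), 'position': array([ 463.54471506,    4.28016477, 1114.16974168]), 'rotation': array([ 0.07657026, -0.02259521, -1.600652  ])}
wrist {'K': array([[336.37636727,   0.        , 256.48306103],
       [  0.        , 336.37636727, 193.52173657],
       [  0.        ,   0.        ,   1.        ]]), 'position': array([ 194.77012645, -518.72029363,  374.16343516]), 'rotation': array([-0.28047623,  0.00187894, -1.33982744])}
0.15 [ 125.80719938 -535.01436638  230.70258368] [-3.14037722e+00 -1.68403413e-04  2.30845074e-01] 0.997087172685657
```

View pics/top0.png

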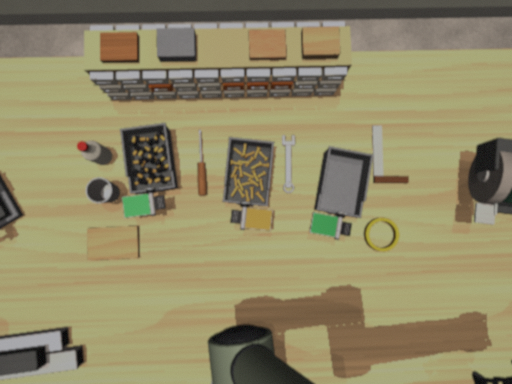

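View pics/side0.png

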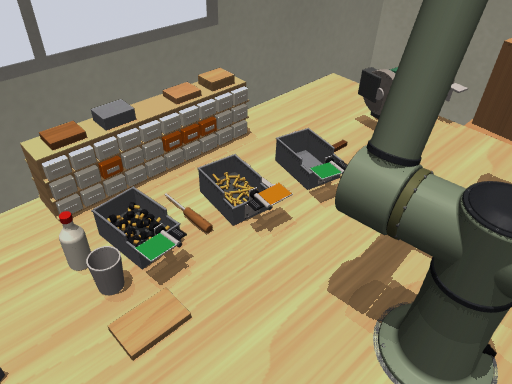

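```bash
cat > h.py <<'E'
import numpy as np
from scipy.spatial.transform import Rotation as R
def proj(m,P):
    P=np.atleast_2d(P); Rw=R.from_euler('xyz',m["rotation"]).as_matrix()
    c=(P-m["position"])@Rw; c=c*[1,-1,-1]; u=c@m["K"].T
    return u[:,:2]/u[:,2:]
def unproj(m,uv,z):
    uv=np.atleast_2d(uv).astype(float); d=np.c_[uv,np.ones(len(uv))]@np.linalg.inv(m["K"]).T
    d=d*[1,-1,-1]; Rw=R.from_euler('xyz',m["rotation"]).as_matrix(); d=d@Rw.T
    return m["position"]+d*((z-m["position"][2])/d[:,2])[:,None]
E
python3 - <<'E'
import cv2
im=cv2.imread("pics/top0.png")
c=im[120:250,210:390]; cv2.imwrite("pics/topz.png",cv2.resize(c,None,fx=4.4,fy=4.4,interpolation=cv2.INTER_CUBIC))
from bench import imaging
from h import *
m=imaging.camera_model("top")
print(unproj(m,[[326,225],[257,218],[343,182],[250,172]],80))
m=imaging.camera_model("side")
import numpy as np
print(unproj(m,[[326,171],[274,195]],85))
E
```

```text
[[ 453.20933523 -210.46622599   80.        ]
 [ 477.35633348  -26.36985227   80.        ]
 [ 567.54162613 -261.68708437   80.        ]
 [ 601.49016558  -11.27523077   80.        ]]
[[ 452.61797519 -204.60540767   85.        ]
 [ 473.9973472   -26.64318126   85.        ]]
```

View pics/topz.png

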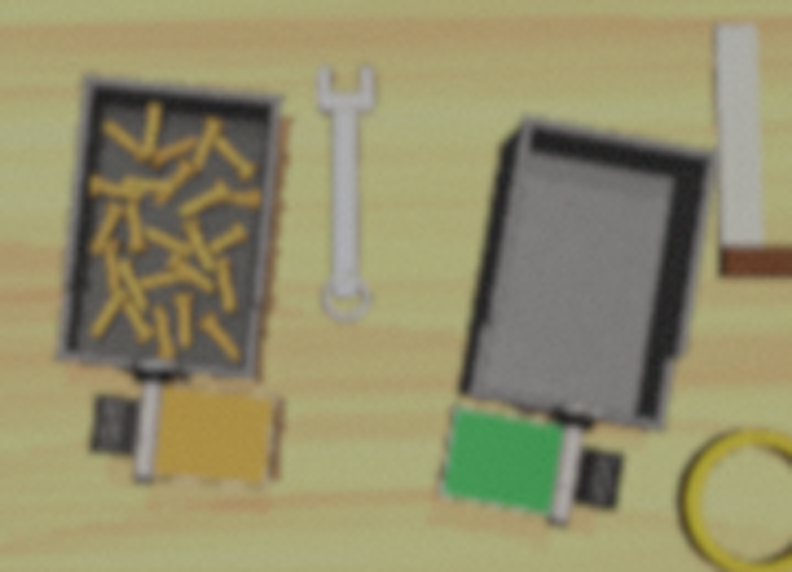

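Run:
```python
from bench import imaging
from h import *
from scipy.optimize import least_squares
m=imaging.camera_model("top")
tr=lambda a:np.array(a)/4.4+[210-.5+.11,120-.5+.11]
d={"ref":dict(back=[(88,78),(285,98)],barrel=[(150,382),(145,478)],flag=[(270,395),(268,483)],s=-1),
"emp":dict(back=[(527,118),(712,155)],barrel=[(574,428),(557,520)],flag=[(452,408),(443,492)],s=1)}
for k,v in d.items():
    def pts(p,full=False):
        x,y,yaw,th=p; c,s=np.cos(yaw),np.sin(yaw)
        L=np.array([[85,60,80],[85,-60,80],[-97,0,91],[-153,0,91],
          [-97,v["s"]*75*np.cos(th),85+75*np.sin(th)],[-153,v["s"]*75*np.cos(th),85+75*np.sin(th)]])
        return np.c_[x+c*L[:,0]-s*L[:,1],y+s*L[:,0]+c*L[:,1],L[:,2]]
    obs=tr(v["back"]+v["barrel"]+v["flag"])
    r=least_squares(lambda p:(proj(m,pts(p))-obs).ravel(),[590,-11 if k=="ref" else -250,0,0.05])
    x,y,yaw,th=r.x
    print(k,r.x,"pivot",x-125*np.cos(yaw),y-125*np.sin(yaw)); print(r.fun.reshape(-1,2).round(1).tolist())
```

```text
ref [ 6.05243144e+02 -7.10255557e+00 -1.32141891e-01 -2.03492523e-01] pivot 481.3328993717824 9.367152132505062
[[0.0, 0.0], [-0.7, 0.2], [1.0, -0.1], [-0.1, -0.8], [0.7, 0.1], [-0.9, 0.8]]
emp [ 5.68956100e+02 -2.67521886e+02 -2.16772645e-01  1.58340655e-01] pivot 446.8815161345709 -240.63702028282782
[[-0.7, 0.3], [0.5, 0.2], [0.0, -0.2], [0.3, -0.3], [0.7, -0.9], [-0.9, 0.9]]
```

Run:
```python
from bench import bot, solve_ik, imaging
import cv2, numpy as np
for y in (-0.2168+np.pi/2,-0.2168-np.pi/2): print(solve_ik([447,-240,250],[np.pi,0,y]))
bot.grip(0.0,20); print(bot.get_state()["t"])
ys=[y for y in (-0.2168+np.pi/2,-0.2168-np.pi/2) if solve_ik([442,-262,250],[np.pi,0,y]) is not None]
bot.move_ptp([442,-262,250],[np.pi,0,ys[0]])
s=bot.get_state();print(s["t"],s["tcp_pos"],s["orientation"],s["contact_force"])
m=imaging.camera_model("wrist"); im=imaging.capture("wrist"); cv2.imwrite("pics/w1.png",im)
np.savez("w1.npz",**m);print(m["position"])
```

```text
[-0.63831971  0.23486303 -0.26892402  1.06700927  0.          1.14927662]
[-0.63831971  0.23486303 -0.26892402  1.06700927  0.         -1.99231604]
0.9167
2.4583 [ 441.66034501 -262.7901769   249.94824793] [-3.14150539e+00  3.86231221e-04  1.35254180e+00] [-0.21792377 -1.29766073 -0.01448424]
[ 457.31987268 -193.62979572  393.38994762]
```

View pics/w1.png

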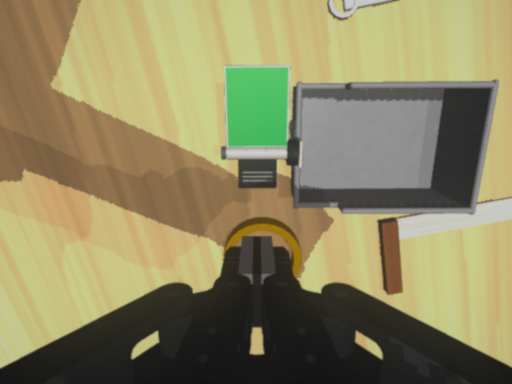

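```bash
cat >> h.py <<'E'
from scipy.optimize import least_squares
def fit(m,uv,flagside,p0,sel=None):
    """uv: flag far corners (front,-x first ; bin side), tab far corners (front, bin side), back rim corners (+y,-y) """
    s=flagside
    def pts(p):
        x,y,yaw,th=p; c,sn=np.cos(yaw),np.sin(yaw)
        f=lambda X,r:[X,s*(r*np.cos(th)-2*np.sin(th)),85+r*np.sin(th)+2*np.cos(th)]
        L=np.array([f(-153,75),f(-97,75),f(-143,-34),f(-107,-34),[85,60,80],[85,-60,80]])
        return np.c_[x+c*L[:,0]-sn*L[:,1],y+sn*L[:,0]+c*L[:,1],L[:,2]]
    uv=np.array(uv,float)
    r=least_squares(lambda p:(proj(m,pts(p))-uv).ravel(),p0)
    x,y,yaw,th=r.x
    print(r.x.round(3),"pivot",x-125*np.cos(yaw),y-125*np.sin(yaw)); print(r.fun.reshape(-1,2).round(1).tolist())
    return r.x
E
python3 - <<'E'
from h import *
m=dict(np.load("w1.npz"))
fit(m,[(225,66),(291,66),(239,187),(277,187),(498,81),(476,213)],1,[569,-267,-.217,.15])
E
python3 - <<'E'
import cv2
im=cv2.imread("pics/w1.png")
cv2.imwrite("pics/w1z.png",cv2.resize(im[50:225,200:510],None,fx=2.5,fy=2.5))
E
```

```text
[ 5.71446e+02 -2.68629e+02 -2.09000e-01  1.30000e-01] pivot 449.1667383097765 -242.6903241375092
[[-0.0, 0.1], [1.7, -0.6], [1.7, 0.6], [1.3, 0.3], [-2.0, 1.1], [-2.9, -2.6]]
```

View pics/w1z.png

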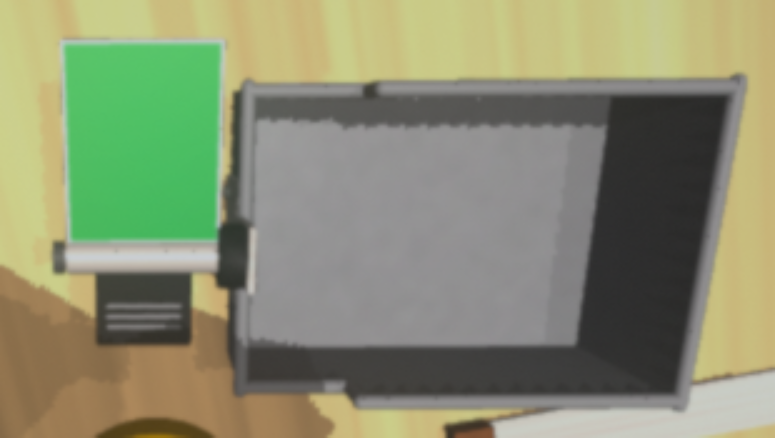

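```bash
cat > mv.py <<'E'
from bench import bot, solve_ik, imaging
import numpy as np, cv2
class M:
    def __init__(s,piv,yaw,toolyaw): s.p=np.array(piv);s.yaw=yaw;s.ty=toolyaw
    def W(s,x,y,z):
        c,sn=np.cos(s.yaw),np.sin(s.yaw)
        return [s.p[0]+c*x-sn*y, s.p[1]+sn*x+c*y, z]
    def go(s,x,y,z,v=100,th=None):
        r=bot.movel(s.W(x,y,z),[np.pi,0,s.ty],max_speed=v,threshold=th)
        st=bot.get_state(); d=np.array(st["tcp_pos"])-s.W(x,y,z)
        print("t%.1f"%st["t"],(x,y,z),"hit",r,"err",d.round(1),"F",np.round(st["contact_force"],1),flush=True)
        return r
def pic(n,f):
    m=imaging.camera_model(n);im=imaging.capture(n);cv2.imwrite(f"pics/{f}.png",im);np.savez(f"{f}.npz",**m)
E
python3 - <<'E'
from mv import *
e=M([448.5,-242],-.21,-.21+np.pi/2)
e.go(0,-25,105)
e.go(0,-25,67,40,5)
pic("side","s2")
e.go(0,-25,190)
pic("wrist","w2")
E
python3 -c "
import cv2,numpy as np
a=cv2.imread('pics/s2.png');b=cv2.imread('pics/w2.png')
cv2.imwrite('pics/c2.png',np.hstack([cv2.resize(a[110:260,230:380],(390,390)),cv2.resize(b,(410,390))]))"
```

```text
t4.1 (0, -25, 105) hit False err [ 0.4 -0.3  0.6] F [-0.   1.1 -0.5]
t5.2 (0, -25, 67) hit False err [-0.   0.1 -0. ] F [-0.3 -0.3  0.2]
t6.6 (0, -25, 190) hit False err [-0.4  0.3 -0.7] F [0.7 0.4 0. ]
```

View pics/c2.png

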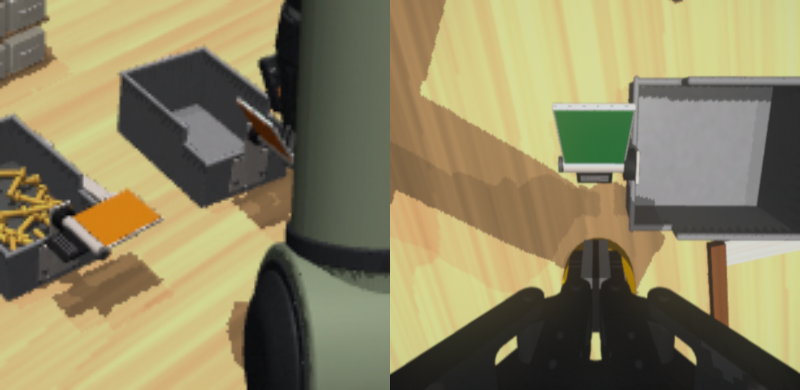

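```bash
python3 - <<'E'
from mv import *
e=M([448.5,-242],-.21,-.21+np.pi/2)
e.go(0,82,185,150)
e.go(0,82,118,100)
if e.go(0,-5,118,60,6): raise SystemExit
for ph,r in ((130,45),(145,50),(158,50),(168,50),(175,50)):
    a=np.radians(ph); y=r*np.cos(a)+2*np.sin(a)+11; z=85+r*np.sin(a)-2*np.cos(a)
    if e.go(0,round(y,1),round(z,1),40,5): break
e.go(0,y,190,120)
pic("wrist","w3"); pic("top","t3")
E
python3 -c "
import cv2,numpy as np
a=cv2.imread('pics/t3.png');b=cv2.imread('pics/w3.png')
cv2.imwrite('pics/c3.png',np.hstack([cv2.resize(a[110:260,230:380],(390,390)),cv2.resize(b,(410,390))]))"
```

```text
t7.6 (0, 82, 185) hit False err [ 0.1 -0.4  0. ] F [ 0.3 -0.6 -0.3]
t8.4 (0, 82, 118) hit False err [ 0.3 -0.4  0.4] F [1.1 0.7 0. ]
t9.3 (0, -5, 118) hit True err [ 8.  34.2  0.5] F [0.6 0.8 4.7][ WARN:0@0.016] global loadsave.cpp:275 findDecoder imread_('pics/t3.png'): can't open/read file: check file path/integrity
[ WARN:0@0.016] global loadsave.cpp:275 findDecoder imread_('pics/w3.png'): can't open/read file: check file path/integrity
Traceback (most recent call last):
TypeError: 'NoneType' object is not subscriptable
```

```bash
python3 - <<'E'
from mv import *
print(bot.get_state()["contact_force"])
pic("wrist","w3"); pic("top","t3"); pic("side","s3")
E
python3 -c "
import cv2,numpy as np
a=cv2.imread('pics/s3.png');b=cv2.imread('pics/w3.png')
cv2.imwrite('pics/c3.png',np.hstack([cv2.resize(a[110:260,230:380],(390,390)),cv2.resize(b,(410,390))]))"
```

```text
[0.58877618 0.7553592  4.65682085]
```

View pics/c3.png

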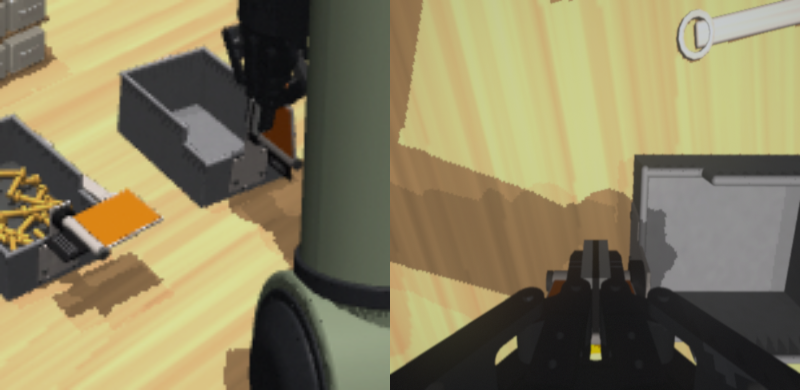

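```bash
python3 - <<'E'
from mv import *
e=M([448.5,-242],-.21,-.21+np.pi/2)
e.go(0,40,118,50)
e.go(0,40,142,80)
pic("side","s4")
h=e.go(0,-10,142,50,6)
pic("side","s5")
if not h:
    e.go(0,-20,135,50,6)
    pic("side","s6")
E
python3 -c "
import cv2,numpy as np,os
L=[cv2.resize(cv2.imread(f'pics/{f}.png')[130:230,270:370],(260,260)) for f in ('s4','s5','s6') if os.path.exists(f'pics/{f}.png')]
cv2.imwrite('pics/c4.png',np.hstack(L))"
```

```text
t9.7 (0, 40, 118) hit False err [-0.7  0.8 -0.5] F [-0.1 -0.5  0.7]
t10.2 (0, 40, 142) hit False err [ 0.1 -0.1  0.1] F [-0.5 -0.9  0.1]
t11.4 (0, -10, 142) hit False err [0.  0.2 0. ] F [-1.  -0.9  0.2]
t11.8 (0, -20, 135) hit False err [-0.3 -0.1 -0.4] F [ 0.  -0.   0.5]
```

View pics/c4.png

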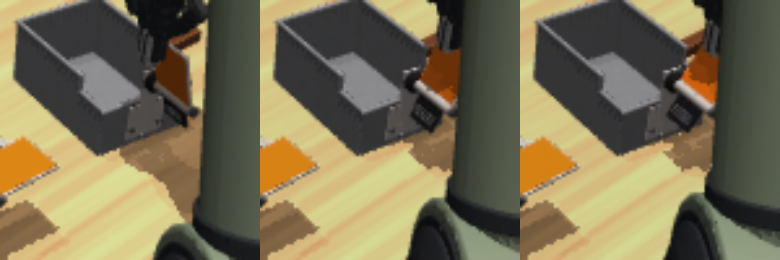

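```bash
python3 - <<'E'
from mv import *
e=M([448.5,-242],-.21,-.21+np.pi/2)
for ph,r in ((135,57),(148,53),(160,50),(169,50),(175,50)):
    a=np.radians(ph); y=r*np.cos(a)+2*np.sin(a)+11; z=85+r*np.sin(a)-2*np.cos(a)
    if e.go(0,round(y,1),round(z,1),40,5): break
e.go(0,y,190,120)
e.go(0,-22,250,120)
pic("wrist","w5"); pic("top","t5")
E
python3 -c "
import cv2,numpy as np
a=cv2.imread('pics/t5.png');b=cv2.imread('pics/w5.png')
cv2.imwrite('pics/c5.png',np.hstack([cv2.resize(a[110:260,230:380],(390,390)),cv2.resize(b,(410,390))]))"
```

```text
t12.3 (0, np.float64(-27.9), np.float64(126.7)) hit False err [-0.2 -0.  -0.3] F [0.2 0.9 0.6]
t12.8 (0, np.float64(-32.9), np.float64(114.8)) hit False err [-0.2  0.1 -0.3] F [-0.1  0.2 -0. ]
t13.2 (0, np.float64(-35.3), np.float64(104.0)) hit False err [-0.3  0.2 -0.4] F [-0.4  0.4 -0. ]
t13.5 (0, np.float64(-37.7), np.float64(96.5)) hit False err [-0.3  0.1 -0.3] F [-0.3  0.1 -0.4]
t13.8 (0, np.float64(-38.6), np.float64(91.4)) hit False err [-0.2  0.1 -0.3] F [-0.4 -0.5 -0.3]
t14.8 (0, np.float64(-38.635423419091964), 190) hit False err [-0.4  0.3 -0.7] F [ 0.2  0.5 -0.2]
t15.5 (0, -22, 250) hit False err [-0.3  0.2 -0.7] F [ 0.2 -0.1 -0.4]
```

View pics/c5.png

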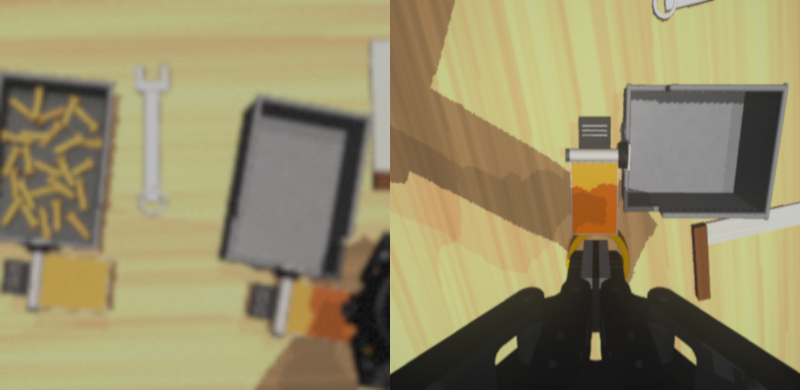

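```bash
python3 -c "
import cv2
im=cv2.imread('pics/w5.png');cv2.imwrite('pics/w5z.png',cv2.resize(im[100:250,210:310],None,fx=4,fy=4))
from h import *
m=dict(np.load('w5.npz'))
piv=np.array([448.5,-242]);c,s=np.cos(-.21),np.sin(-.21)
for g in (0,5,10,15):
  th=np.radians(g)
  def f(X,r):
    y=-(r*np.cos(th)-2*np.sin(th)); return [piv[0]+c*X-s*y,piv[1]+s*X+c*y,85+r*np.sin(th)+2*np.cos(th)]
  print(g,((proj(m,[f(-28,75),f(28,75),f(-18,-34),f(18,-34)])-[210,100])*4).round().tolist())
"
```

```text
0 [[71.0, 516.0], [301.0, 516.0], [105.0, 57.0], [268.0, 57.0]]
5 [[69.0, 524.0], [303.0, 524.0], [106.0, 56.0], [267.0, 56.0]]
10 [[67.0, 531.0], [306.0, 531.0], [107.0, 57.0], [266.0, 57.0]]
15 [[64.0, 535.0], [308.0, 535.0], [107.0, 58.0], [265.0, 58.0]]
```

View pics/w5z.png

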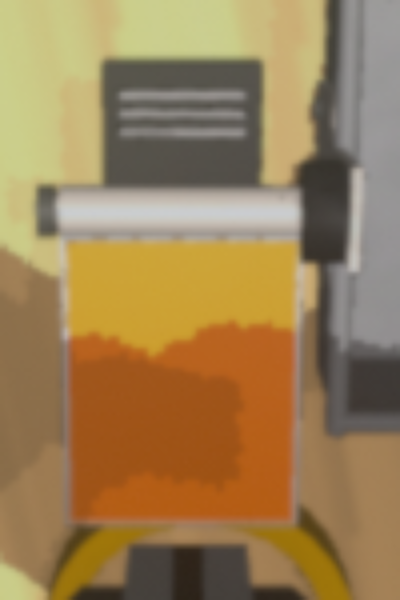

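```bash
python3 - <<'E'
from mv import *
e=M([448.5,-242],-.21,-.21+np.pi/2)
e.go(0,-45,110,150)
e.go(0,-45,89,40,3)
e.go(0,-45,170,150)
r=M([481.3,9.4],-.12,-.12+np.pi/2)
r.go(0,-25,250,200)
pic("wrist","w6")
E
python3 -c "
import cv2
im=cv2.imread('pics/w6.png');cv2.imwrite('pics/w6z.png',cv2.resize(im[60:260,200:512],None,fx=2.5,fy=2.5))"
```

```text
t16.7 (0, -45, 110) hit False err [ 0.5 -0.3  0.7] F [ 0.6 -0.4  0.9]
t17.3 (0, -45, 89) hit False err [-0.1  0.1 -0.1] F [-0.5  0.   0.6]
t18.0 (0, -45, 170) hit False err [-0.3  0.2 -0.5] F [-0.1 -0.6  0.6]
t19.6 (0, -25, 250) hit False err [-0.3 -0.5 -0.4] F [ 0.5  0.2 -0.4]
```

View pics/w6z.png

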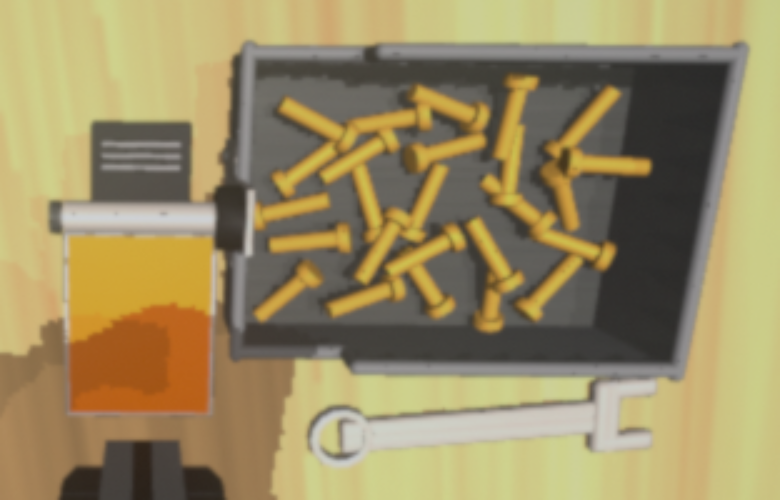

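Run:
```python
from h import *
m=dict(np.load("w6.npz"))
f=lambda a:(a[0]/2.5+200,a[1]/2.5+60)
fit(m,[f(a) for a in [(67,414),(213,414),(93,122),(190,122),(747,44),(683,378)]],-1,[605,-7,-.12,.1])
```

```text
[ 6.06611e+02 -5.53200e+00 -1.27000e-01  6.20000e-02] pivot 482.6118283932102 10.258150355697582
[[1.1, -0.1], [1.1, 0.2], [0.4, -0.4], [2.1, -0.2], [-2.7, 1.9], [-2.0, -2.7]]
```

```bash
python3 - <<'E'
from mv import *
r=M([482.3,10],-.125,-.125+np.pi/2)
r.go(0,25,200,150)
r.go(0,25,105,120)
h=r.go(0,25,66,40,5)
r.go(0,25,185,150)
pic("side","s7")
if not h:
    r.go(0,-82,185,150)
    r.go(0,-82,132,120)
    h=r.go(0,-40,132,60,6) or r.go(0,-28,142,50,6) or r.go(0,10,142,50,6) or r.go(0,20,135,50,6)
pic("side","s8")
E
python3 -c "
import cv2,numpy as np,os
L=[cv2.resize(cv2.imread(f'pics/{f}.png')[130:250,190:310],(390,390)) for f in ('s7','s8') if os.path.exists(f'pics/{f}.png')]
cv2.imwrite('pics/c8.png',np.hstack(L))"
```

```text
t20.3 (0, 25, 200) hit False err [ 0.1 -0.3  0.2] F [ 0.7 -1.3  0.7]
t21.2 (0, 25, 105) hit False err [ 0.6 -0.2  0.7] F [-0.2 -0.4  0.5]
t22.4 (0, 25, 66) hit False err [ 0.  -0.1  0.1] F [ 0.6 -0.7  1. ]
t23.3 (0, 25, 185) hit False err [-0.6  0.  -0.7] F [-0.1  0.2  0. ]
t24.2 (0, -82, 185) hit False err [-0.2  0.4 -0.2] F [0.2 0.2 0.1]
t24.8 (0, -82, 132) hit False err [0.2 0.4 0.2] F [ 0.2 -0.1  0.2]
t25.6 (0, -40, 132) hit False err [-0.   0.1 -0.1] F [-0.   0.1  0.8]
t26.1 (0, -28, 142) hit False err [0.2 0.2 0.3] F [ 0.4 -0.9 -0. ]
t27.0 (0, 10, 142) hit False err [ 0.  0. -0.] F [-0.2 -0.   0.2]
t27.4 (0, 20, 135) hit False err [-0.3  0.3 -0.4] F [ 0.3 -0.1  0.2]
```

View pics/c8.png

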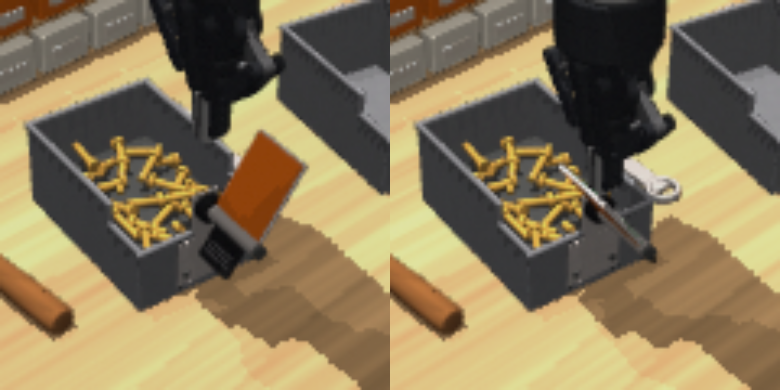

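The flag is past vertical, leaning to the +y side with the finger behind it. I'll follow the arc down.

```bash
python3 - <<'E'
from mv import *
e=M([482.3,10],-.125,-.125+np.pi/2)
for ph,r in ((135,57),(148,53),(160,50),(169,50),(175,50),(177.5,55)):
    a=np.radians(ph); y=-(r*np.cos(a)+2*np.sin(a)+11); z=85+r*np.sin(a)-2*np.cos(a)
    if e.go(0,round(y,1),round(z,1),40,4 if ph>160 else 5): break
e.go(0,y,190,120)
e.go(0,-60,260,120)
pic("wrist","w9"); pic("top","t9"); pic("side","s9")
E
python3 -c "
import cv2,numpy as np
a=cv2.imread('pics/s9.png');b=cv2.imread('pics/w9.png')
cv2.imwrite('pics/c9.png',np.hstack([cv2.resize(a[130:250,190:310],(390,390)),cv2.resize(b,(410,390))]))
im=cv2.imread('pics/w9.png');cv2.imwrite('pics/w9z.png',cv2.resize(im[0:200,180:310],None,fx=3,fy=3))"
```

```text
t27.9 (0, np.float64(27.9), np.float64(126.7)) hit False err [-0.2  0.2 -0.3] F [-0.3 -0.4  0.1]
t28.4 (0, np.float64(32.9), np.float64(114.8)) hit False err [-0.3  0.1 -0.3] F [ 0.  -0.6 -0.2]
t28.8 (0, np.float64(35.3), np.float64(104.0)) hit False err [-0.3  0.  -0.3] F [ 0.8 -1.2  0.2]
t29.1 (0, np.float64(37.7), np.float64(96.5)) hit False err [-0.3  0.1 -0.3] F [ 0.7  0.4 -0.2]
t29.4 (0, np.float64(38.6), np.float64(91.4)) hit False err [-0.3  0.  -0.3] F [-0.   1.3 -0.2]
t29.7 (0, np.float64(43.9), np.float64(89.4)) hit False err [-0.   0.3 -0.1] F [-0.6  0.5 -0.4]
t30.7 (0, np.float64(43.860413412271505), 190) hit False err [-0.5 -0.  -0.7] F [-0.3  0.2 -0.3]
t31.9 (0, -60, 260) hit False err [-0.3  0.4 -0.4] F [-0.9 -0.  -0.7]
```

View pics/c9.png

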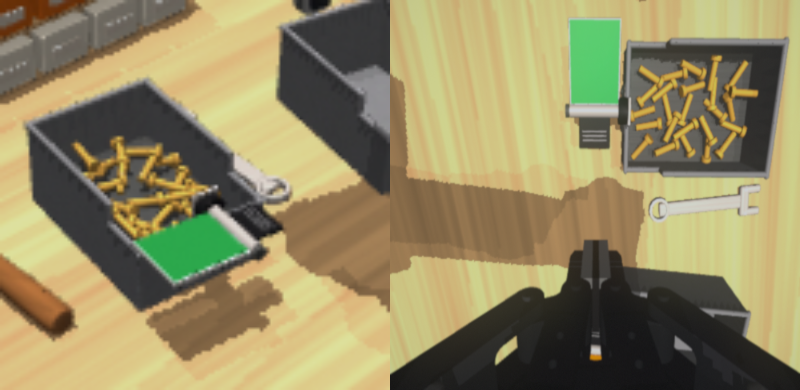

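View pics/w9z.png

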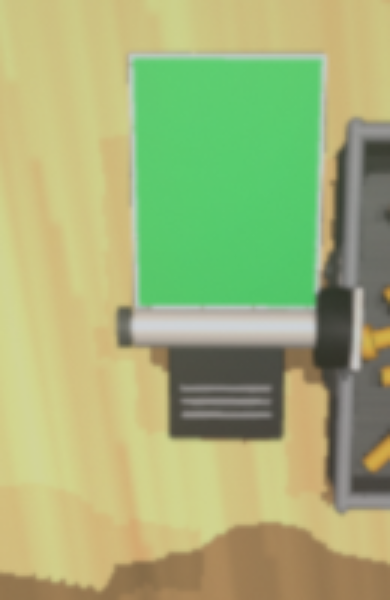

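View pics/t9.png

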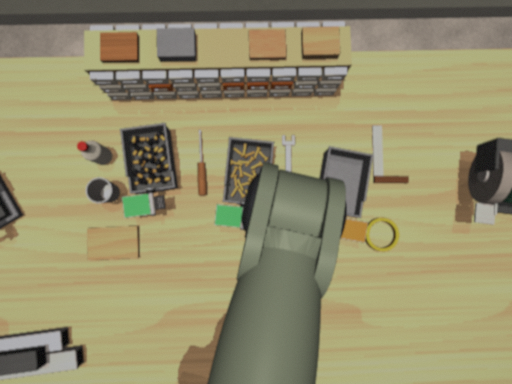

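Run:
```python
from h import *
from mv import *
m=dict(np.load("w9.npz"))
f=lambda a:(a[0]/3+180-.33,a[1]/3-.33)
g=lambda a:((a[0]-390)*512/410,a[1]*384/390)
fit(m,[f(a) for a in [(128,54),(327,54),(169,438),(284,438)]]+[g((787,39)),g((769,178))],1,[605,-7,-.12,.1])
e=M([448.5,-242],-.21,-.21+np.pi/2)
e.go(0,-125,260,200)
pic("wrist","w10")
im=cv2.imread('pics/w10.png');cv2.imwrite('pics/w10z.png',cv2.resize(im[0:210,180:512],None,fx=2.4,fy=2.4))
```

```text
[ 6.06115e+02 -5.38700e+00 -1.26000e-01  4.40000e-02] pivot 482.1113823995859 10.362069209749881
[[0.9, -0.2], [1.1, -0.0], [1.2, 0.5], [1.0, 0.6], [-1.4, 0.9], [-3.0, -2.9]]
t33.8 (0, -125, 260) hit False err [0.2 0.9 0.1] F [ 0.3  0.3 -0.3]
```

View pics/w10z.png

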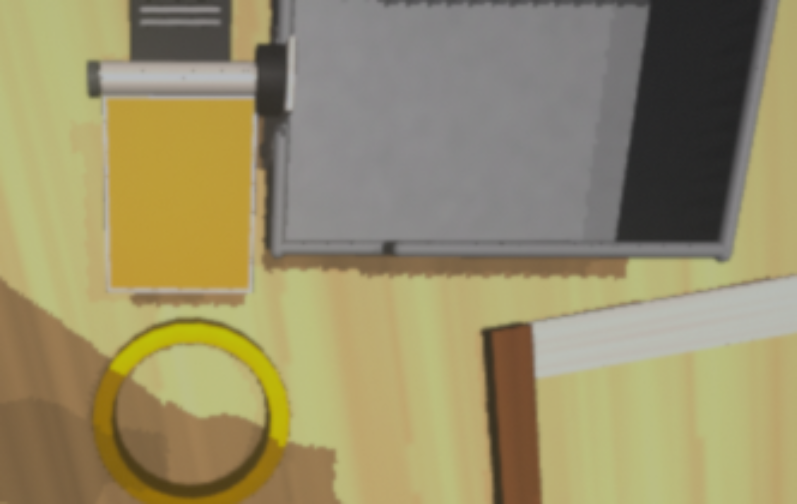

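Run:
```python
from h import *
m=dict(np.load("w10.npz"))
obs=np.array([(106,292),(253,292),(105,97),(256,97)])/2.4+[180-.3,-.3]
for g in (0,3,6,10):
  th=np.radians(g)
  for piv in ([448.5,-242],):
    c,s=np.cos(-.21),np.sin(-.21)
    def f(X,r):
      y=-(r*np.cos(th)-2*np.sin(th)); return [piv[0]+c*X-s*y,piv[1]+s*X+c*y,85+r*np.sin(th)+2*np.cos(th)]
    p=proj(m,[f(-28,75),f(28,75),f(-28,7),f(28,7)])
    print(g,(p-obs).round(1).tolist(), "len",(p[0]-p[2])[1],(obs[0]-obs[2])[1])
```

```text
0 [[1.9, -0.1], [1.3, -0.1], [0.4, 1.0], [2.1, 1.1]] len 80.09176680522722 81.25
3 [[1.5, -0.1], [1.7, 0.0], [0.4, 0.8], [2.2, 0.9]] len 80.37085506012802 81.25
6 [[1.1, -0.2], [2.1, -0.1], [0.3, 0.6], [2.2, 0.7]] len 80.4409357306337 81.25
10 [[0.5, -0.8], [2.6, -0.7], [0.3, 0.2], [2.3, 0.3]] len 80.19341295906007 81.25
```

Run:
```python
from mv import *
bot.move_ptp([200,-480,260],[np.pi,0,0.3])
pic("top","t11"); pic("side","s11"); print(bot.get_state()["t"])
a=cv2.imread("pics/top0.png");b=cv2.imread("pics/t11.png")
d=cv2.absdiff(a,b)
cv2.imwrite("pics/c11.png",np.vstack([b[100:270,60:430],np.minimum(d.astype(int)*3,255).astype(np.uint8)[100:270,60:430]]))
```

```text
34.925
```

View pics/c11.png

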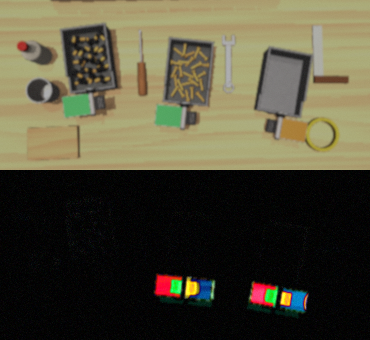

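View pics/s11.png

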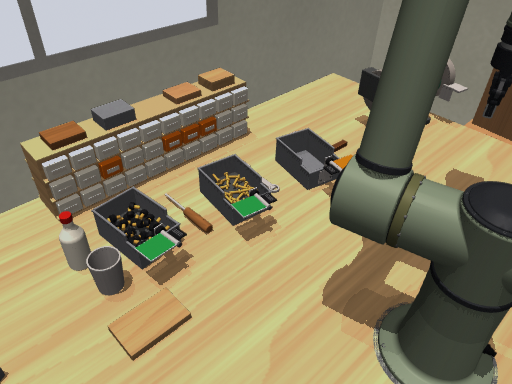

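The before/after difference shows only the two markers changed; everything else is where it was. I'm handing the job in.

```bash
python3 -c "
from bench import bot
bot.sign_off()"
```

```text
the job is handed in; nothing more can be done
```

I flipped both wrong markers with the shut fingertips and handed the job in at about 35 s of robot time. The empty bin now shows orange and both full bins show green. For each marker I pressed the tab down, pushed the raised flag over the top, then followed it down to flat without pinching.

**Flatness:** The refilled marker measured about 2.5° from flat in the wrist image. The empty marker looked about 2° from flat, but that view fixes the angle only loosely. A second gentle press on it, down to z = 89 mm, met no noticeable force.

**Nothing else moved:** The top pictures before and after differ only at the two flipped markers, so the bins, the stocked marker and the other things are where they were. The arm finished well clear of the bench.

**One hitch:** The first push on the empty flag stopped at my 6 N limit, with a reading of 4.7 N, when the flag's edge caught on the finger. I backed off, raised the fingertip by 24 mm and finished with no further stops. The readings at the end of every other move were about 1.6 N or less.

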